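# Pop the sample hatch of the density meter

### The job

Open the sample port of the density meter on the bench: with the fingertips, press its hatch in once at the pad by its free edge until the push-push latch lets go, then take the hand away so that the hatch pops up by itself. Do not grip the open hatch, push hard on it or shut it again; stay clear and watch it stand fully open for a good two seconds before finishing. Grasp and lift nothing, and leave the jar, the funnel and the cup where they stand.

Things in the scene. Friction and masses are not known exactly. Their poses are not given: they have to be found in the camera images.
- meter: density meter: white box fixed to the bench, 200 mm (its x) by 260 mm (its y), flat top 100 mm above the bench; origin at the centre of its underside, z up, front facing its own -x. A dark screen lies flat in the top on the -y half; the sample hatch is let into the top on the +y half. Position and yaw (up to 0.5 rad either way) vary
- hatch_pad (a point): where to press: centre of the top of the black rubber pad on the hatch, 24 mm (meter x) by 36 mm, 1.5 mm proud of the hatch, 70 mm from the hinge line, 24 mm from the free edge; moves with the hatch. Shut: 103.5 mm above the bench, at x -52, y +55 mm in the meter's frame. Latch: gives at 2 to 3 N, lets go 4 mm down, stop 6 mm down
- hatch_hinge (a point): middle of the hinge line, along the meter's y at its top (100 mm up), at x +18, y +55 mm in the meter's frame. The hatch is a grey plate 92 mm long (from the hinge towards the meter's -x) by 96 mm wide by 6 mm thick, 2 mm proud when shut, the housing before its free edge cut 24 mm lower; its free edge (-x side) swings up and back over the hinge, to 80 mm above the top
- hatch (a joint): hatch angle, rad: 0 shut and latched, negative pressed in (let go by -0.05, stop -0.09), 1.0 fully open (stop). Once let go, as the finger backs off, a damped spring raises it to 1.0 in 1 to 2 s, following the finger with 1 to 3 N, and holds it there. Pushed all the way down again, it latches shut
- latch_pin (a joint): sideways place (m) of the small catch pin inside the latch, out of sight and not to be touched: about 0 while the hatch is shut at the start, +0.001 to +0.002 when the latch has let go, -0.002 to -0.004 once the hatch has popped open. No need to use it
- jar_mid (a point): centre, half-way up, of a loose closed glass jar, 68 mm across and 100 mm tall, standing near the meter; leave alone
- funnel_mid (a point): centre, half-way up, of a loose copper funnel standing mouth down, 84 mm across at the foot, 125 mm tall to its narrow spout; leave alone
- cup_mid (a point): centre, half-way up, of a loose copper cup, 72 mm across at the rim, 75 mm tall; leave alone

How it is judged:
By the outcome, as a careful person would: the job done as asked, in the order asked, and still so for the second after the job is handed in, with the robot touching nothing.
It also fails if it takes over 32 s, if anything falls off the work surface, if the arm or the gripper's body presses on something with over 40 N, if the wrist force passes 120 N, or if a joint passes its speed limit or range.

### The arm

A 6-joint arm with a two-finger parallel gripper is mounted at the origin on the work surface. World frame = base frame: x ahead of the robot, y to its left, z up, the work surface at z = 0. Lengths are in mm, angles in degrees, forces in N, time in s.
With the tool pointing down it reaches from about 300 to 850 mm from the base axis. Payload 4.2 kg.
Tool frame: the origin (TCP) lies on the centre line of the jaws, within the pads' length; the fingertips stand 8 mm ahead of it and the grasp point (between the pads) lies 11 mm behind it; z points along the fingers, y is the line along which they close (so a half turn about z gives the same grasp; the last joint's range is limited). The gripper opens to 91 mm and grips with 3 to 60 N. Pads are 32 mm wide; open, the fingers measure 118 mm over their backs; the gripper's body (76 mm by 178 mm) begins 60 mm behind the grasp point.
Start: joints at [-75.63, 18.312, 89.639, -0, 72.044, -1.146], TCP at [153.816, -554.06, 221.976] pointing down, gripper open.
Joint ranges: [-177.97, 177.97], [-48.28, 115.42], [12.27, 149.76], [-77.06, 257.06], [2.81, 150.46], [-146.56, 146.56]. Speed limits (degrees/s): [147.25, 147.25, 180, 180, 180, 180].

### API

Orientations are given as [roll, pitch, yaw] about the fixed x, y, z axes, in that order (R = Rz(yaw) Ry(pitch) Rx(roll)).
In Python, from workcell import telemetry, eyes, ticket gives the robot as it stands. The module is installed in compiled form; this text tells all that it offers.
- The arm moves only by the shell command python3 -m crank 'ROWS' [OPENING] [FORCE]. ROWS is JSON, a list of rows, each an object of numbers: "dx", "dy", "dz": the shift along the world's x, y, z normalised to -1 to 1, where 1 is 80 cm; "yaw": the turn about the world's z normalised to -1 to 1, where 1 is 5 degrees. A call has 1 to 10 rows; each row shifts and turns the commanded pose from where the row before left it; what a row does not reach is not made up. A row lasts 1/8 s, in which the tool goes at most 62.5 mm and 10.7 degrees, less where a joint would pass 70% of its speed; a pose out of reach is approached as far as the arm can. A call with a number of a shift or a turn outside -1 to 1 is refused whole. A call with a gripper value outside its range is refused whole. OPENING is the opening, from 0 (shut) to 1 (fully open), set as the call begins (- or left out, the last holds). The fingers move at their own pace and stop on an object; FORCE is the grip in N (left out, the last holds). Time passes only in rows, so rows that do not move let the fingers close. It gives the time, the measured TCP pose, the force, the opening and the grip force at its end, in the units of the state.
- telemetry.state(): the state, without advancing time (a new reading comes with each control period).
- eyes.grab_frame(name): name is "side" or "top"; returns the picture (480x640x3 uint8, red, green, blue); there is no depth.
- eyes.calibration(name): a dict with "camera_matrix" (3x3 intrinsics, pixels), "world_from_camera" (4x4, takes a point from camera to world coordinates). Camera axes: x right, y down, z forward; pixel columns grow to the right and rows downward; lengths in mm; the calibration is good to about 2 mm. A picture is of the moment at which its call begins. calibration takes no time and is no camera call.
- ticket.job_done(): hands the job in; it is judged then, once.
The state is a dict: "time_s": time; "qpos": joint angles; "qvel": joint speeds; "effort": joint torques, N m; "ee_pos": TCP position; "ee_rot": TCP orientation; "force": force on the tool from outside, world axes, zero at the start; "torque": the same for the moment, N m; "gripper_width": finger opening in mm; "gripper_force": force on a finger pad.
Only numpy, scipy, OpenCV 4.12 (cv2) and the standard library are available. Lean on these libraries where they do the work, as an engineer would, in place of code of your own. Each camera call takes 0.05 s, during which the arm holds its last target. There are 200 camera calls.

## Working session

There is one attempt and no reset: what is moved stays moved. The work goes in short steps, Python scripts to look and compute and a shell command to move; the robot and the scene stay as the last step left them, time stands still between calls to the robot, and variables do not carry over. Pictures are saved under pics/ and viewed, at most 10 in all, crops included, and the job is handed in when it is done.

```bash
mkdir -p pics
python3 - <<'E'
from workcell import telemetry, eyes
import cv2
for n in("top","side"):
    cv2.imwrite(f"pics/{n}0.png",eyes.grab_frame(n)[:,:,::-1]); c=eyes.calibration(n); print(n,c["camera_matrix"],c["world_from_camera"])
s=telemetry.state();print(s["time_s"],s["ee_pos"],s["ee_rot"],s["force"],s["gripper_width"])
E
```

```text
top [[498.18659626   0.         322.84997334]
 [  0.         498.18659626 239.83148626]
 [  0.           0.           1.        ]] [[-1.36069309e-02 -9.89105915e-01  1.46575372e-01  4.68972151e+02]
 [-9.99707590e-01  1.63877816e-02  1.77812925e-02  3.69447765e+01]
 [-1.99896268e-02 -1.46290564e-01 -9.89039679e-01  1.08482916e+03]
 [ 0.00000000e+00  0.00000000e+00  0.00000000e+00  1.00000000e+00]]
side [[547.47514548   0.         320.75516391]
 [  0.         547.47514548 239.55139669]
 [  0.           0.           1.        ]] [[-8.64080901e-01 -3.52456205e-01  3.59358901e-01  2.36725968e+02]
 [-5.03093153e-01  6.27666688e-01 -5.94080641e-01  7.14172635e+02]
 [-1.61702031e-02 -6.94124738e-01 -7.19673101e-01  8.74514549e+02]
 [ 0.00000000e+00  0.00000000e+00  0.00000000e+00  1.00000000e+00]]
0.1 [ 153.71031413 -553.6215741   221.23590939] [-1.79911744e+02 -2.43789617e-03  1.55170891e+01] [-0.70252195 -0.0061879  -0.27740955] 91.07475928178336
```

View pics/top0.png

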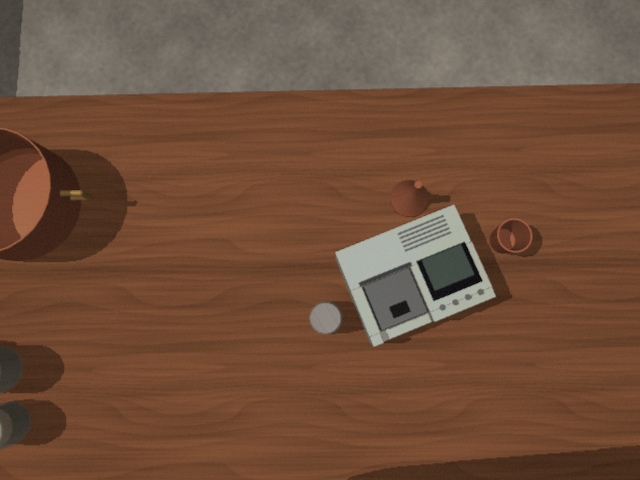

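View pics/side0.png

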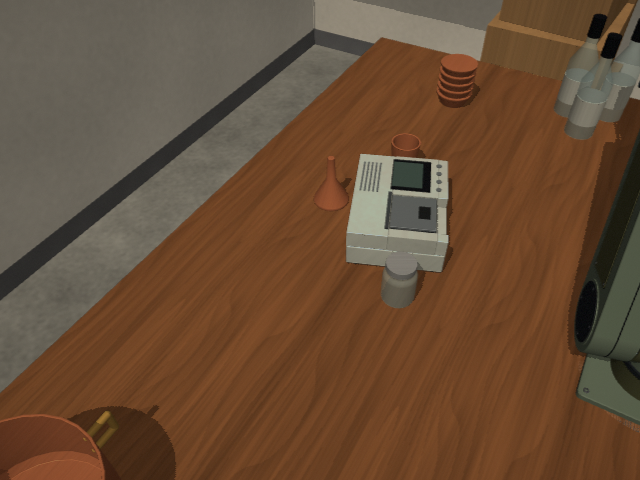

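The top view shows the pad at (400,310), jar (325,318), funnel (410,198), cup (514,235), and the meter's top corners at about (336,253), (455,206), (495,297), (374,346). The side view shows the pad at (425,213).

```bash
cat > h.py <<'E'
from workcell import telemetry, eyes
import numpy as np, cv2
def ray(n,u,v,z):
    c=eyes.calibration(n);T=np.array(c["world_from_camera"]);d=T[:3,:3]@np.linalg.inv(c["camera_matrix"])@[u,v,1]
    return (T[:3,3]+d*(z-T[2,3])/d[2])[:2].round(1)
E
python3 - <<'E'
from h import *
for n,b in(("top",(385,295,418,325)),("side",(412,200,438,226))):
    g=cv2.cvtColor(cv2.imread(f"pics/{n}0.png"),6)[b[1]:b[3],b[0]:b[2]]
    v,u=np.nonzero(g<45); print(n,len(u),u.mean()+b[0],v.mean()+b[1],ray(n,u.mean()+b[0],v.mean()+b[1],103.5))
C=[ray("top",*p,100) for p in((336,253),(455,206),(495,297),(374,346))];print(C)
y=(C[0]-C[1])+(C[3]-C[2]);yaw=np.arctan2(-y[0],y[1]);print("yaw",np.degrees(yaw))
R=np.array([[np.cos(yaw),-np.sin(yaw)],[np.sin(yaw),np.cos(yaw)]]);print("pad from corners",np.mean(C,0)+R@[-52,55])
for p,z in(((325,318),100),((418,184),125),((514,235),75)):print(ray("top",*p,z))
E
```

```text
top 201 399.363184079602 308.9154228855721 [476.1 -92.4]
side 132 424.0 212.5909090909091 [476.1 -91.9]
[array([588. ,  28.8]), array([ 679.2, -211.7]), array([ 496.6, -279.9]), array([405.8, -41.4])]
yaw 20.80470053622672
pad from corners [474.25547892 -93.1057403 ]
[460.5  52.6]
[ 719.5 -135.1]
[ 622.1 -334.4]
```

```bash
python3 -m crank '[{"dx":0.04,"dy":0.058,"yaw":0.5},{"dx":0.04,"dy":0.058,"yaw":0.5},{"dx":0.04,"dy":0.058},{"dx":0.04,"dy":0.058},{"dx":0.04,"dy":0.058},{"dx":0.04,"dy":0.058},{"dx":0.04,"dy":0.058},{"dx":0.04,"dy":0.058},{"dx":0.04,"dy":0.058},{"dx":0.04,"dy":0.055}]' 0 10
```

```text
validation failed for argument at $[0]...
```

```bash
python3 -m crank '[{"dz":-0.05},{"dz":-0.04},{}]'
```

```text
validation failed for argument at $[0]...
```

```bash
python3 -m crank '[{"dx":0.04,"dy":0.058,"dz":0,"yaw":0.5},{"dx":0.04,"dy":0.058,"dz":0,"yaw":0.5},{"dx":0.04,"dy":0.058,"dz":0,"yaw":0},{"dx":0.04,"dy":0.058,"dz":0,"yaw":0},{"dx":0.04,"dy":0.058,"dz":0,"yaw":0},{"dx":0.04,"dy":0.058,"dz":0,"yaw":0},{"dx":0.04,"dy":0.058,"dz":0,"yaw":0},{"dx":0.04,"dy":0.058,"dz":0,"yaw":0},{"dx":0.04,"dy":0.058,"dz":0,"yaw":0},{"dx":0.04,"dy":0.055,"dz":0,"yaw":0}]' 0 10
```

```text
time_s: 1.35
ee_pos: [474.4, -90.7, 221.8]
ee_rot: [180.0, 0.0, 20.5]
force: [1.3, -1.6, 0.6]
gripper_width: 0.2
gripper_force: 0.0
```

```bash
python3 -m crank '[{"dx":0.002,"dy":-0.002,"dz":-0.05,"yaw":0},{"dx":0,"dy":0,"dz":-0.05,"yaw":0},{"dx":0,"dy":0,"dz":-0.025,"yaw":0},{"dx":0,"dy":0,"dz":0,"yaw":0},{"dx":0,"dy":0,"dz":0,"yaw":0}]'
python3 - <<'E'
from h import *
a=eyes.grab_frame("side")[130:330,300:520];b=eyes.grab_frame("top")[200:400,280:500]
cv2.imwrite("pics/a1.png",cv2.resize(np.hstack([a,b])[:,:,::-1],(792,360)))
E
```

```text
time_s: 1.98
ee_pos: [476.0, -94.2, 122.7]
ee_rot: [180.0, -0.1, 20.5]
force: [1.4, 0.6, 0.1]
gripper_width: 0.8
gripper_force: 0.0
```

View pics/a1.png

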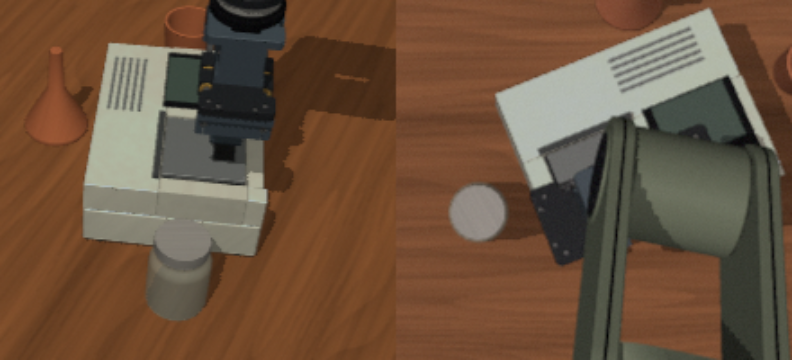

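The left side crop has the closed fingertips straight above the pad at about (223,150), and the jar and the others are undisturbed. I'll go down in small steps from here.

```bash
python3 -m crank '[{"dx":0,"dy":0.002,"dz":-0.006,"yaw":0},{"dx":0,"dy":0,"dz":-0.005,"yaw":0},{"dx":0,"dy":0,"dz":0,"yaw":0},{"dx":0,"dy":0,"dz":0,"yaw":0}]'; python3 -m crank '[{"dx":0,"dy":0,"dz":-0.002,"yaw":0},{"dx":0,"dy":0,"dz":-0.001,"yaw":0},{"dx":0,"dy":0,"dz":0,"yaw":0}]'
```

```text
time_s: 2.58
ee_pos: [475.5, -92.5, 113.2]
ee_rot: [180.0, -0.0, 20.5]
force: [-0.8, -0.4, -0.1]
gripper_width: 0.1
gripper_force: 0.0
time_s: 2.95
ee_pos: [475.6, -92.5, 110.9]
ee_rot: [180.0, -0.0, 20.5]
force: [0.1, -1.0, 1.3]
gripper_width: 0.5
gripper_force: 1.0
```

```bash
python3 -m crank '[{"dx":0,"dy":0,"dz":-0.002,"yaw":0},{"dx":0,"dy":0,"dz":-0.001,"yaw":0},{"dx":0,"dy":0,"dz":0,"yaw":0}]'; python3 -m crank '[{"dx":0,"dy":0,"dz":-0.001,"yaw":0},{"dx":0,"dy":0,"dz":-0.001,"yaw":0},{"dx":0,"dy":0,"dz":0,"yaw":0}]'
```

```text
time_s: 3.32
ee_pos: [475.5, -92.5, 108.3]
ee_rot: [180.0, -0.0, 20.5]
force: [0.2, -0.7, 1.1]
gripper_width: 0.3
gripper_force: 1.0
time_s: 3.7
ee_pos: [475.5, -92.5, 106.7]
ee_rot: [180.0, -0.0, 20.5]
force: [-0.1, -0.8, 1.9]
gripper_width: 0.4
gripper_force: 1.0
```

```bash
python3 -m crank '[{"dx":0,"dy":0,"dz":-0.001,"yaw":0},{"dx":0,"dy":0,"dz":0,"yaw":0}]'
```

```text
time_s: 3.95
ee_pos: [475.6, -92.5, 106.3]
ee_rot: [180.0, -0.0, 20.5]
force: [-0.3, -0.2, 5.2]
gripper_width: 0.3
gripper_force: 2.3
```

Force has risen to 5 N, so the hatch is about at its stop. I'll back off straight up, then draw away towards the robot.

```bash
python3 -m crank '[{"dx":0,"dy":0,"dz":0.02,"yaw":0},{"dx":0,"dy":0,"dz":0.05,"yaw":0},{"dx":0,"dy":0,"dz":0.06,"yaw":0},{"dx":0,"dy":0,"dz":0.06,"yaw":0},{"dx":-0.04,"dy":-0.04,"dz":0.04,"yaw":0},{"dx":-0.04,"dy":-0.05,"dz":0,"yaw":0},{"dx":-0.03,"dy":-0.06,"dz":0,"yaw":0},{"dx":-0.03,"dy":-0.06,"dz":0,"yaw":0},{"dx":0,"dy":-0.05,"dz":0,"yaw":0},{"dx":0,"dy":0,"dz":0,"yaw":0}]'
python3 -m crank '[{"dx":0,"dy":0,"dz":0,"yaw":0},{"dx":0,"dy":0,"dz":0,"yaw":0},{"dx":0,"dy":0,"dz":0,"yaw":0},{"dx":0,"dy":0,"dz":0,"yaw":0},{"dx":0,"dy":0,"dz":0,"yaw":0},{"dx":0,"dy":0,"dz":0,"yaw":0},{"dx":0,"dy":0,"dz":0,"yaw":0},{"dx":0,"dy":0,"dz":0,"yaw":0}]'
python3 - <<'E'
from h import *
a=eyes.grab_frame("side")[130:330,300:520];b=eyes.grab_frame("top")[160:360,280:500]
cv2.imwrite("pics/a2.png",cv2.resize(np.hstack([a,b])[:,:,::-1],(792,360)))
E
```

```text
time_s: 5.2
ee_pos: [362.8, -302.1, 289.0]
ee_rot: [-179.9, 0.1, 20.3]
force: [0.4, -0.0, -0.2]
gripper_width: 0.9
gripper_force: 0.0
time_s: 6.2
ee_pos: [363.4, -300.5, 290.0]
ee_rot: [180.0, 0.0, 20.5]
force: [-0.0, 0.2, 0.3]
gripper_width: 0.5
gripper_force: 0.0
```

View pics/a2.png

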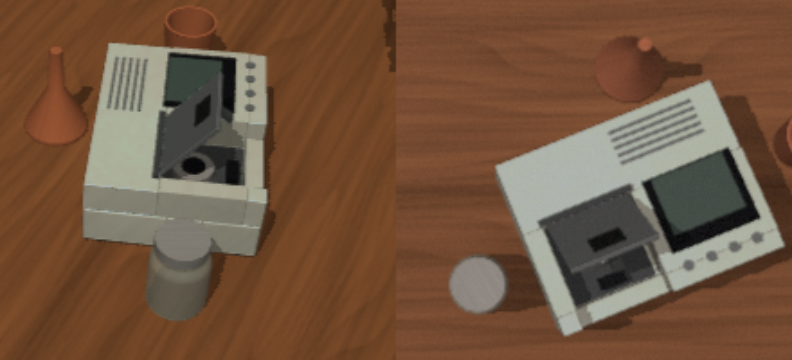

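The hatch is up in both crops (pad at about (203,110) in the left one), the port is showing, and the jar, funnel and cup haven't moved. I'll wait over 2.5 s more, then compare the pad with its predicted place at 1.0 rad.

```bash
Z='no'; python3 -m crank '[{"dx":0,"dy":0,"dz":0,"yaw":0},{"dx":0,"dy":0,"dz":0,"yaw":0},{"dx":0,"dy":0,"dz":0,"yaw":0},{"dx":0,"dy":0,"dz":0,"yaw":0},{"dx":0,"dy":0,"dz":0,"yaw":0},{"dx":0,"dy":0,"dz":0,"yaw":0},{"dx":0,"dy":0,"dz":0,"yaw":0},{"dx":0,"dy":0,"dz":0,"yaw":0},{"dx":0,"dy":0,"dz":0,"yaw":0},{"dx":0,"dy":0,"dz":0,"yaw":0}]' >/dev/null
python3 -m crank '[{"dx":0,"dy":0,"dz":0,"yaw":0},{"dx":0,"dy":0,"dz":0,"yaw":0},{"dx":0,"dy":0,"dz":0,"yaw":0},{"dx":0,"dy":0,"dz":0,"yaw":0},{"dx":0,"dy":0,"dz":0,"yaw":0},{"dx":0,"dy":0,"dz":0,"yaw":0},{"dx":0,"dy":0,"dz":0,"yaw":0},{"dx":0,"dy":0,"dz":0,"yaw":0},{"dx":0,"dy":0,"dz":0,"yaw":0},{"dx":0,"dy":0,"dz":0,"yaw":0}]'
python3 - <<'E'
from h import *
a=eyes.grab_frame("side")[130:330,300:520];b=eyes.grab_frame("top")[160:360,280:500]
im=np.hstack([a,b])[:,:,::-1].copy();old=cv2.imread("pics/a2.png")
im=cv2.resize(im,(792,360));print("mean change",np.abs(im.astype(int)-old).mean(), np.abs(im.astype(int)-old).max())
y=np.radians(20.8)
for n,o in(("side",(300,130)),("top",(280-220,160))):
  c=eyes.calibration(n);T=np.linalg.inv(c["world_from_camera"])
  for t,col in((.8,(255,0,0)),(1.0,(0,255,0))):
    r=-70*np.cos(t)+3.5*np.sin(t);z=100+70*np.sin(t)+3.5*np.cos(t)
    h=np.array([476,-92.3])+70*np.array([np.cos(y),np.sin(y)])
    p=T@[*(h+r*np.array([np.cos(y),np.sin(y)])),z,1];q=np.array(c["camera_matrix"])@p[:3];q=q[:2]/q[2]-o
    cv2.circle(im,tuple(int(k) for k in q*1.8),3,col,-1)
cv2.imwrite("pics/a3.png",im)
E
```

```text
time_s: 8.8
ee_pos: [363.4, -300.5, 290.0]
ee_rot: [180.0, -0.0, 20.5]
force: [0.5, 0.4, 0.2]
gripper_width: 0.4
gripper_force: 0.0
mean change 1.1601875233819678 125
```

View pics/a3.png

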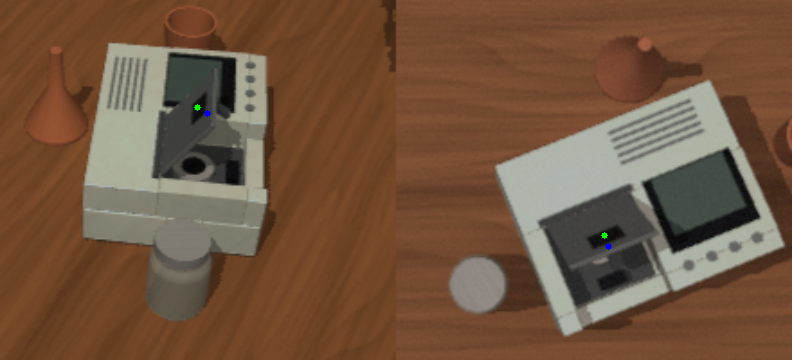

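The pad now sits on the green 1.0 rad mark in both crops, at (198,107) and (604,236), so the hatch is fully open. It was still rising in the last picture, so I'll watch another 2.5 s before handing in.

```bash
python3 -m crank '[{"dx":0,"dy":0,"dz":0,"yaw":0},{"dx":0,"dy":0,"dz":0,"yaw":0},{"dx":0,"dy":0,"dz":0,"yaw":0},{"dx":0,"dy":0,"dz":0,"yaw":0},{"dx":0,"dy":0,"dz":0,"yaw":0},{"dx":0,"dy":0,"dz":0,"yaw":0},{"dx":0,"dy":0,"dz":0,"yaw":0},{"dx":0,"dy":0,"dz":0,"yaw":0},{"dx":0,"dy":0,"dz":0,"yaw":0},{"dx":0,"dy":0,"dz":0,"yaw":0}]' >/dev/null
python3 -m crank '[{"dx":0,"dy":0,"dz":0,"yaw":0},{"dx":0,"dy":0,"dz":0,"yaw":0},{"dx":0,"dy":0,"dz":0,"yaw":0},{"dx":0,"dy":0,"dz":0,"yaw":0},{"dx":0,"dy":0,"dz":0,"yaw":0},{"dx":0,"dy":0,"dz":0,"yaw":0},{"dx":0,"dy":0,"dz":0,"yaw":0},{"dx":0,"dy":0,"dz":0,"yaw":0},{"dx":0,"dy":0,"dz":0,"yaw":0},{"dx":0,"dy":0,"dz":0,"yaw":0}]' | head -1
python3 - <<'E'
from h import *
from workcell import ticket
a=eyes.grab_frame("side")[130:330,300:520];b=eyes.grab_frame("top")[160:360,280:500]
im=cv2.resize(np.hstack([a,b])[:,:,::-1],(792,360));d=np.abs(im.astype(int)-cv2.imread("pics/a3.png")).max(2)
n=(d>40).sum();print("changed px (4 dots only expected ~150)",n)
if n<400: print(ticket.job_done())
E
```

```text
time_s: 11.4
changed px (4 dots only expected ~150) 116
the job is handed in; nothing more can be done
None
```

The hatch was pressed in once, popped up and stood still at fully open for over 2.5 s with the hand clear; nothing else was touched, and the job was handed in at about 11.5 s.

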